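# Show which stone goes in which pendant setting

### The job

Show the apprentice jeweller the next pairing: point at the blue stone by holding the tool point straight above it, fingertips two to three centimetres clear, for two seconds, then point at the empty gold setting in the same way, and then press the green confirm button all the way down with the fingertips and let it spring back. Do not come down over the other stones or the silver setting, and leave the red button unpressed. Touch none of the things on the bench except the green button, and leave them all lying where they are.

Things in the scene. Friction and masses are not known exactly. Their poses are not given: they have to be found in the camera images.
- blue_top (a point): top of the dome of the cobalt-blue stone, on its upright axis; about 17.5 mm above the work surface. z is up
- blue_stone: loose polished domed round stone, cobalt-blue, 35 mm in diameter, 13.5 mm high, about 25 g, lying in its own dish; origin at the centre of its underside, z up
- blue_dish: loose white ceramic dish, 72 mm across the rim, 12 mm high, holding the cobalt-blue stone on its 4 mm thick floor; origin at the centre of its underside
- green_top (a point): top of the dome of the dark-green stone, on its upright axis; about 17.5 mm above the work surface. z is up
- green_stone: loose polished domed round stone, dark-green, 35 mm in diameter, 13.5 mm high, about 25 g, lying in its own dish; origin at the centre of its underside, z up
- green_dish: loose white ceramic dish, 72 mm across the rim, 12 mm high, holding the dark-green stone on its 4 mm thick floor; origin at the centre of its underside
- amber_top (a point): top of the dome of the orange-amber stone, on its upright axis; about 17.5 mm above the work surface. z is up
- amber_stone: loose polished domed round stone, orange-amber, 35 mm in diameter, 13.5 mm high, about 25 g, lying in its own dish; origin at the centre of its underside, z up
- amber_dish: loose white ceramic dish, 72 mm across the rim, 12 mm high, holding the orange-amber stone on its 4 mm thick floor; origin at the centre of its underside
- gold_centre (a point): centre of the mouth of the gold-coloured setting, on its upright axis; 28 mm above the work surface. z is up
- gold_disc: burgundy display disc fixed to the bench under the gold-coloured setting, 76 mm in diameter, 20 mm high; origin at the centre of its underside
- gold_setting: loose gold-coloured empty pendant setting: a shallow round cup of 42 mm outer diameter, 8 mm high, 3 mm wall, 2 mm floor, with a small hanging loop that reaches 33 mm from the centre along +x of its frame; it lies on top of a fixed burgundy display disc 76 mm in diameter and 20 mm high. Origin at the centre of its underside
- silver_centre (a point): centre of the mouth of the silver-grey setting, on its upright axis; 28 mm above the work surface. z is up
- silver_disc: burgundy display disc fixed to the bench under the silver-grey setting, 76 mm in diameter, 20 mm high; origin at the centre of its underside
- silver_setting: loose silver-grey empty pendant setting: a shallow round cup of 42 mm outer diameter, 8 mm high, 3 mm wall, 2 mm floor, with a small hanging loop that reaches 33 mm from the centre along +x of its frame; it lies on top of a fixed burgundy display disc 76 mm in diameter and 20 mm high. Origin at the centre of its underside
- confirm_top (a point): centre of the top of the green confirm button's cap (36 mm in diameter), about 22 mm above the work surface, on a light grey metal housing fixed to the bench; the cap is pressed straight down
- confirm_base: light grey metal round housing of the green button, 52 mm in diameter, 12 mm high, fixed to the bench; origin at the centre of its underside
- confirm (a joint): how far the green confirm button is pressed: 0 is up, 0.006 m is fully down (takes 5 N); it springs back when let go
- cancel_top (a point): centre of the top of the red cancel button's cap (36 mm in diameter), about 22 mm above the work surface, on a light grey metal housing fixed to the bench; the cap is pressed straight down
- cancel_base: light grey metal round housing of the red button, 52 mm in diameter, 12 mm high, fixed to the bench; origin at the centre of its underside
- cancel (a joint): how far the red cancel button is pressed: 0 is up, 0.006 m is fully down (takes 5 N); it springs back when let go
- jar: bystander: closed pale jar with a red lid, 60 mm in diameter, 58 mm high; origin at the centre of its underside
- pearls: bystander: dark wooden dish, 80 mm across, with three pearls in it, 24 mm high in all; origin at the centre of its underside
- pliers: bystander: small pliers with blue handles lying flat, about 122 mm long (67 mm to the handle ends along -x of its frame, 55 mm to the jaws along +x), 40 mm wide, 10 mm high; origin near the joint of the pliers, on the underside
Not all that is in view belongs to the job. Leave any orange or turquoise look-alike of the cancel_base alone.

How it is judged:
By the outcome, as a careful person would: the job done as asked, in the order asked, and still so for the second after the job is handed in, with the robot touching nothing.
It also fails if it takes over 48 s, if anything falls off the work surface, if the arm or the gripper's body presses on something with over 40 N, if the wrist force passes 120 N, or if a joint passes its speed limit or range.

### The arm

A 7-joint arm with a two-finger parallel gripper is mounted at the origin on the work surface. World frame = base frame: x ahead of the robot, y to its left, z up, the work surface at z = 0. Lengths are in m, angles in rad, forces in N, time in s.
With the tool pointing down it reaches from about 0.4 to 0.9 m from the base axis. Payload 5.5 kg.
Tool frame: the origin (TCP) lies between the finger pads, 19 mm behind the fingertips; this is the grasp point; z points along the fingers, y is the line along which they close (so a half turn about z gives the same grasp; the last joint's range is limited). The gripper opens to 85 mm and grips with 20 to 120 N. Pads are 22 mm wide; open, the fingers measure 114 mm over their backs; the gripper's body (76 mm by 85 mm) begins 54 mm behind the grasp point. The pads swing forward as they close: fully open they stand 13 mm farther back than shut.
Start: joints at [-0.951, 0.501, -0.427, 1.55, 0.221, 1.138, -0.21], TCP at [0.227, 0.609, 0.25] pointing down, gripper open.
Joint ranges: [-2.88, 2.88], [-0.31, 2.03], [-1.54, 1.56], [0.2, 2.42], [-1.41, 4.55], [0.19, 2.02], [-2.57, 2.57]. Speed limits (rad/s): [2.57, 2.57, 3.14, 3.14, 3.14, 3.14, 3.14].

### API

Orientations are given as a unit quaternion [x, y, z, w].
In Python, from station import ctrl gives the robot as it stands.
- The arm moves only by the tool carry_out, never from a script. Its argument "motion" is one flat list of numbers, 5 for each row, row after row: the closure, from -1 (fully open) to 1 (shut), then the shift along the world's x, y, z in cm, then the turn about the world's z in rad. In form: [hand, tx, ty, tz, spin, hand, tx, ty, tz, spin, ...]. A call has exactly 8 rows; each row is the pose to reach, as a shift and turn from the pose commanded when the call began; what a row does not reach only later rows make up. A row lasts 1/12 s, in which the tool goes at most 41.7 mm and 7.16 degrees, less where a joint would pass 70% of its speed; a pose out of reach is approached as far as the arm can. A call with a gripper value outside its range is refused whole. The fingers move at their own pace and stop on an object; "squeeze" is the grip in N (left out, the last holds). Time passes only in rows, so rows that repeat a pose let the fingers close, or fill a call up. It gives the time, the measured TCP pose, the force, the opening and the grip force at its end, in the units of the state.
- ctrl.observe(): the state, without advancing time (a new reading comes with each control period).
- ctrl.snapshot(name): name is "scene" or "side" or "wrist"; returns a dict with "img" (480x640x3 uint8, blue, green, red), "depth" (480x640 float32, m along the optical axis (not along the pixel's ray), 0 where there is no reading), "fx", "fy", "cx", "cy" (pixels), "R" (3x3) and "t" (3): a world point X has camera coordinates R X + t. Camera axes: x right, y down, z forward; pixel columns grow to the right and rows downward; lengths in m; the calibration is good to about 2 mm. The wrist camera is an equidistant fisheye: a pixel r from the principal point sees the ray r / f radians off the axis. A picture is of the moment at which its call begins.
- ctrl.finish_job(): hands the job in; it is judged then, once.
Trained networks look in a picture, given as the dict that the camera call returned (one of the last four; its "shot" number tells which), for a name from the list of things; names that differ only in an ending like _2 or _b are one class to them, and where a whole thing is asked for, a point or a joint stands for the part that bears it (a point fixed in the world has none). Each returns a list of dicts, best first, with "conf" (0 to 1); they miss things now and then, are a little off and sometimes report something else, mostly with a low value. They report only what shows in the picture. A call takes as long as a camera call. They do not tell look-alikes from the thing itself.
- ctrl.recognise(label, picture): "extent" ([centre column, centre row, width, height] in pixels, round what is visible of it).
- ctrl.trace(label, picture): "pixels" (480x640 bool, what is visible of it) and "extent" ([centre column, centre row, width, height] in pixels, round what is visible of it).
The state is a dict: "t": time; "joints": joint angles; "joint_velocities": joint speeds; "joint_efforts": joint torques, N m; "tcp_pos": TCP position; "tool_rot": TCP orientation; "contact_force": force on the tool from outside, world axes, zero at the start; "ft_torque": the same for the moment, N m; "grip_width": finger opening in m; "grasp_force": force on a finger pad.
Only numpy, scipy, OpenCV 4.12 (cv2) and the standard library are available. Lean on these libraries where they do the work, as an engineer would, in place of code of your own. Each camera call takes 0.05 s, during which the arm holds its last target. There are 200 camera calls.

## Working session

There is one attempt and no reset: what is moved stays moved. The work goes in short steps, Python scripts to look and compute and a tool call to move; the robot and the scene stay as the last step left them, time stands still between calls to the robot, and variables do not carry over. Pictures are saved under pics/ and viewed, at most 10 in all, crops included, and the job is handed in when it is done.

Besides the shell and the picture viewer there is one more tool, called after "Call:" as name(argument=value, ...), one argument or row to a line, values as JSON. carry_out: Moves the arm, as the interface text tells. Its arguments: {"type":"object","properties":{"motion":{"type":"array"},"squeeze":{"type":"number"}},"required":["motion"]}

```bash
mkdir -p pics; cat > h.py <<'E'
import numpy as np, cv2
from station import ctrl
def pts(p,m):
    v,u=np.nonzero(m&(p["depth"]>0)); d=p["depth"][v,u]
    c=np.stack([(u-p["cx"])/p["fx"]*d,(v-p["cy"])/p["fy"]*d,d],1)
    return (c-p["t"])@np.array(p["R"])
E
python3 - <<'E'
from h import *
s=ctrl.observe();print(s["t"],s["tcp_pos"],s["tool_rot"],s["contact_force"])
P={n:ctrl.snapshot(n) for n in("scene","side")}
cv2.imwrite("pics/a.png",P["scene"]["img"]);cv2.imwrite("pics/b.png",P["side"]["img"])
for n,p in P.items():
  for l in["blue_stone","green_stone","amber_stone","gold_setting","silver_setting","confirm_base","cancel_base","confirm_top","cancel_top","jar","pearls","pliers"]:
    try:r=ctrl.trace(l,p)
    except Exception as e: print(l,e);continue
    for q in r[:3]:
      if q["conf"]<.3: continue
      X=pts(p,q["pixels"])
      if len(X): print(n,l,round(q["conf"],2),np.round(q["extent"]).astype(int),"med",np.median(X,0).round(3),"mid",((np.percentile(X,2,0)+np.percentile(X,98,0))/2).round(3),"top",np.percentile(X[:,2],98).round(3))
E
```

```text
0.0 [0.22684815 0.60843051 0.24896109] [ 1.77423633e-01  9.84134094e-01 -9.51178995e-04 -1.88148134e-04] [ 0.23744868 -0.0456484   0.76683268]
scene green_stone 0.67 [359 168  15  10] med [0.458 0.285 0.012] mid [0.454 0.293 0.011] top 0.018
scene gold_setting 0.83 [163 278  29  19] med [ 0.472 -0.278  0.024] mid [ 0.475 -0.28   0.025] top 0.03
scene silver_setting 0.7 [224 245  22  17] med [ 0.47  -0.144  0.024] mid [ 0.474 -0.144  0.025] top 0.03
scene confirm_base 0.82 [343 246  31  20] med [0.631 0.025 0.014] mid [0.627 0.03  0.015] top 0.024
scene confirm_base 0.4 [360 169  28  20] med [0.46  0.289 0.008] mid [0.456 0.289 0.008] top 0.014
scene cancel_base 0.85 [283 317  32  29] med [ 0.682 -0.19   0.015] mid [ 0.677 -0.186  0.015] top 0.025
scene cancel_base 0.85 [278 219  24  13] med [ 0.47  -0.002  0.014] mid [0.465 0.003 0.014] top 0.025
scene cancel_base 0.67 [293 239  24  25] med [ 0.547 -0.038  0.014] mid [ 0.539 -0.033  0.013] top 0.025
scene confirm_top 0.55 [342 241  20  14] med [0.626 0.029 0.022] mid [0.62  0.034 0.015] top 0.025
scene cancel_top 0.88 [283 312  21  2
[... 2213 characters left out ...]
08] mid [ 0.627 -0.269  0.007] top 0.012
side cancel_top 0.57 [410 273  22  23] med [0.462 0.012 0.023] mid [0.462 0.008 0.02 ] top 0.025
side jar 0.89 [211 288  43  51] med [0.74  0.137 0.056] mid [0.746 0.126 0.031] top 0.06
side jar 0.49 [308 265  26  19] med [0.623 0.039 0.022] mid [0.623 0.025 0.013] top 0.024
side pearls 0.85 [234 229  44  30] med [ 0.776 -0.037  0.01 ] mid [ 0.778 -0.037  0.013] top 0.023
side pearls 0.44 [409 348  27  22] med [0.453 0.151 0.014] mid [0.453 0.148 0.012] top 0.019
side pliers 0.79 [343 170  53  17] med [ 0.636 -0.263  0.009] mid [ 0.627 -0.268  0.007] top 0.012
side pliers 0.66 [294 374  48  47] med [0.593 0.224 0.005] mid [0.591 0.223 0.008] top 0.014
```

```bash
python3 -c "
import cv2
a=cv2.imread('pics/a.png');b=cv2.imread('pics/b.png')
cv2.imwrite('pics/a2.png',cv2.resize(a[130:370,120:440],(800,600),interpolation=3))
cv2.imwrite('pics/b2.png',cv2.resize(b[145:480,170:470],(537,600),interpolation=3))"
```

```text
(no output)
```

View pics/a2.png

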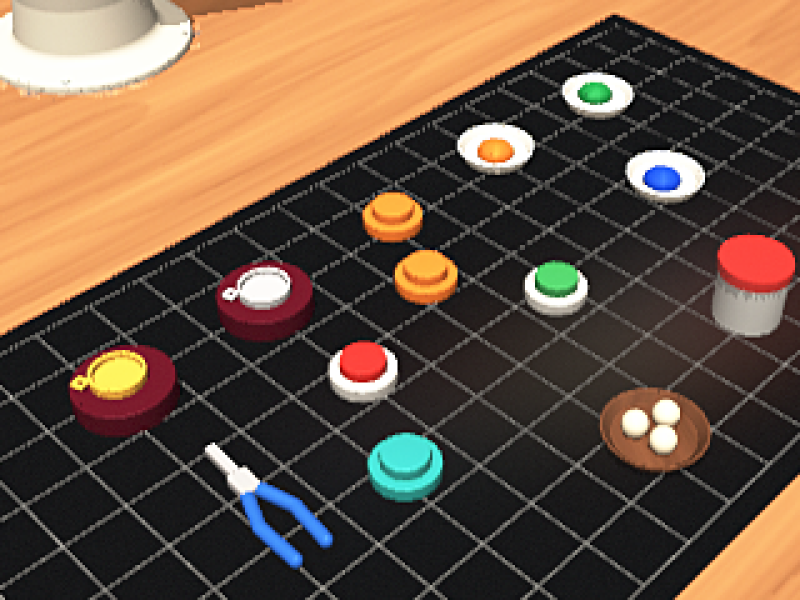

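View pics/b2.png

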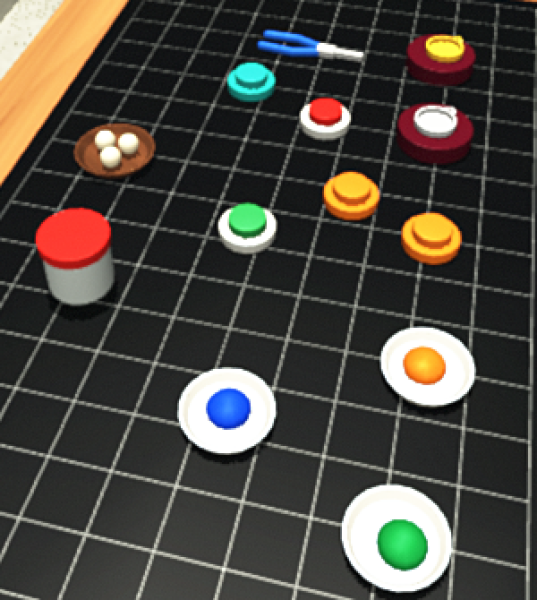

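The scene view (crop) shows the blue stone's dish at (665,177), the gold setting at (117,375) and the green button at (557,280). The red button is at (363,362). The orange and turquoise look-alikes are separate from these. The side view agrees with this. Next I'll refine the three targets using both cameras.

```bash
python3 - <<'E'
from h import *
from scipy.optimize import least_squares
def hue(p): return cv2.cvtColor(p["img"],cv2.COLOR_BGR2HSV)
T={"blue":((.59,.222),.03,(105,130),.006,.03),"green":((.624,.034),.027,(45,85),.018,.03),"gold":((.475,-.279),.035,(20,35),.0262,.035)}
A={k:[] for k in T}
for n in("scene","side"):
  p=ctrl.snapshot(n);h=hue(p)
  for k,(c,r,(a,b),z0,z1) in T.items():
    m=(h[...,0]>=a)&(h[...,0]<=b)&(h[...,1]>110)
    X=pts(p,m); X=X[(np.hypot(*(X[:,:2]-c).T)<r)&(X[:,2]>z0)&(X[:,2]<z1)]
    A[k].append(X)
    (cc,rr)=cv2.minEnclosingCircle(X[:,:2].astype(np.float32))
    print(n,k,len(X),"mean",X.mean(0).round(4),"enc",np.round(cc,4),round(rr,4),"ztop",np.percentile(X[:,2],95).round(4))
    if k=="blue":
      # dome: sphere cap h~13.5, R from r=17.5,h=13.5
      R=(17.5**2+13.5**2)/27e3
      f=least_squares(lambda q:np.hypot(np.hypot(X[:,0]-q[0],X[:,1]-q[1]),X[:,2]-q[2])-R,[*c,.0175-R],loss="soft_l1",f_scale=.001);print("dome",f.x.round(4),f.x[2]+R)
    if k=="gold":
      f=least_squares(lambda q:np.hypot(X[:,0]-q[0],X[:,1]-q[1])-.0195,c,loss="soft_l1",f_scale=.001);print("ring",f.x.round(4))
E
```

```text
scene blue 114 mean [0.5946 0.2119 0.0135] enc [0.5943 0.2146] 0.0166 ztop 0.0183
dome [0.5907 0.2179 0.0007] 0.01879567241201486
scene green 169 mean [0.6248 0.031  0.0223] enc [0.623  0.0327] 0.0188 ztop 0.0242
scene gold 105 mean [ 0.4756 -0.2796  0.0282] enc [ 0.4754 -0.2821] 0.0248 ztop 0.0298
ring [ 0.4752 -0.2776]
side blue 431 mean [0.5887 0.2239 0.0141] enc [0.5892 0.2215] 0.0165 ztop 0.018
dome [0.5903 0.2197 0.0006] 0.018660675387774668
side green 280 mean [0.6232 0.0365 0.0222] enc [0.6249 0.0343] 0.0187 ztop 0.0241
side gold 87 mean [ 0.4747 -0.2759  0.0281] enc [ 0.4737 -0.2799] 0.0258 ztop 0.0298
ring [ 0.476  -0.2759]
```

Call:
carry_out(
  motion=[1,3,-3,-1,0,1,6,-6.5,-2,0,1,9,-10,-3,0,1,12,-13,-4,0,1,15,-16.5,-5,0,1,18,-20,-5,0,1,21,-23,-5,0,1,24,-26,-5,0],
  squeeze=20,
)

```text
t: 2.07
tcp_pos: [0.4497, 0.3657, 0.2]
tool_rot: [0.177, 0.984, -0.0, -0.0]
contact_force: [0.7, 1.1, 0.2]
grip_width: -0.0001
grasp_force: 0.0
```

Call:
carry_out(
  motion=[1,3,-3,0,0,1,6,-6,0,0,1,9,-9,-1,0,1,11,-11.5,-2,0,1,12.4,-12.9,-3,0,1,12.4,-12.9,-5,0,1,12.4,-12.9,-7,0,1,12.4,-12.9,-9,0],
)

```text
t: 2.73
tcp_pos: [0.5736, 0.2378, 0.1096]
tool_rot: [0.178, 0.984, 0.0, 0.0]
contact_force: [0.6, 0.9, -0.2]
grip_width: -0.0001
grasp_force: 0.0
```

```bash
python3 - <<'E'
from h import *
for n in("scene","side"): 
  p=ctrl.snapshot(n); cv2.imwrite(f"pics/c_{n}.png",p["img"])
s=ctrl.observe();print(s["t"],s["tcp_pos"])
a=cv2.imread("pics/c_side.png")
cv2.imwrite("pics/c.png",cv2.resize(a[250:450,200:420],(660,600),interpolation=3))
E
```

```text
2.8333 [0.57045051 0.2370945  0.10675872]
```

View pics/c.png

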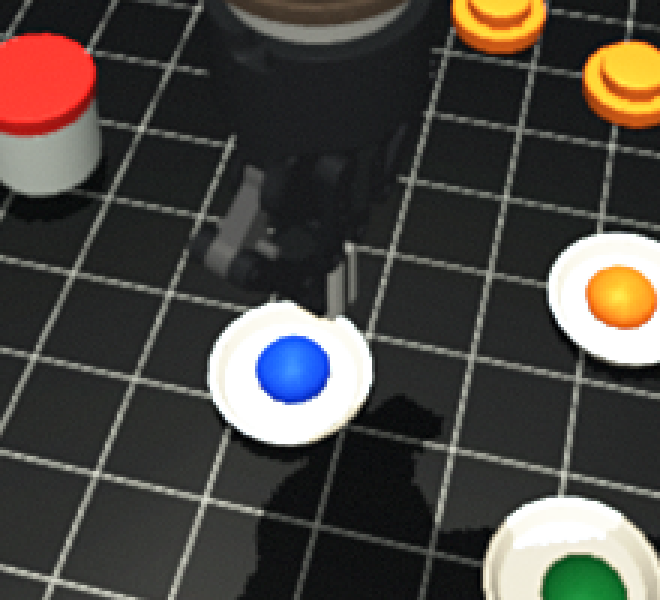

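The side view shows the shut fingertips near (340,300), still up and to one side of the blue stone at (293,368). I'll centre them over the stone before descending.

Call:
carry_out(
  motion=[1,1,-1,0,0,1,2,-1.8,0,0,1,2,-1.8,0,0,1,2,-1.8,0,0,1,2,-1.8,0,0,1,2,-1.8,0,0,1,2,-1.8,0,0,1,2,-1.8,0,0],
)

```text
t: 3.5
tcp_pos: [0.5926, 0.221, 0.1104]
tool_rot: [0.177, 0.984, 0.0, -0.0]
contact_force: [-0.1, 0.5, -0.5]
grip_width: 0.0001
grasp_force: 0.0
```

```bash
python3 - <<'E'
from h import *
s=ctrl.observe();print(s["t"],s["tcp_pos"],s["tool_rot"])
p=ctrl.snapshot("side");q=ctrl.snapshot("scene")
# fingertip: lowest points of depth near tool axis
for P in(p,q):
  X=pts(P,np.ones((480,640),bool)); m=(np.hypot(X[:,0]-s["tcp_pos"][0],X[:,1]-s["tcp_pos"][1])<.03)&(X[:,2]>.05)&(X[:,2]<.13)
  print(m.sum(),np.percentile(X[m],[1,50,99],axis=0).round(4)); Y=X[m&(X[:,2]<.1)];print(len(Y),Y.mean(0) if len(Y) else 0)
E
```

```text
3.5 [0.59257402 0.22103185 0.11044722] [ 1.77033826e-01  9.84204760e-01  1.14969970e-04 -4.67287937e-05]
300 [[0.581  0.2183 0.0945]
 [0.587  0.2302 0.1118]
 [0.6026 0.2364 0.1295]]
31 [0.5863277 0.2276914 0.0974046]
187 [[0.5811 0.2045 0.0946]
 [0.5991 0.2122 0.1131]
 [0.6058 0.2319 0.1296]]
18 [0.59858827 0.21521584 0.0971204 ]
```

Call:
carry_out(
  motion=[1,-0.2,-0.2,-1,0,1,-0.2,-0.2,-2,0,1,-0.2,-0.2,-3,0,1,-0.2,-0.2,-4,0,1,-0.2,-0.2,-4.5,0,1,-0.2,-0.2,-4.8,0,1,-0.2,-0.2,-4.8,0,1,-0.2,-0.2,-4.8,0],
)

```text
t: 4.27
tcp_pos: [0.5909, 0.2187, 0.0621]
tool_rot: [0.177, 0.984, 0.0, -0.0]
contact_force: [0.6, -0.9, 0.6]
grip_width: -0.0003
grasp_force: 0.0
```

Call:
carry_out(
  motion=[1,0,0,0,0,1,0,0,0,0,1,0,0,0,0,1,0,0,0,0,1,0,0,0,0,1,0,0,0,0,1,0,0,0,0,1,0,0,0,0],
)

```text
t: 4.93
tcp_pos: [0.5909, 0.2185, 0.0623]
tool_rot: [0.177, 0.984, 0.0, 0.0]
contact_force: [0.4, 0.3, -0.2]
grip_width: 0.0002
grasp_force: 0.0
```

```bash
python3 - <<'E'
from h import *
p=ctrl.snapshot("side");q=ctrl.snapshot("scene");s=ctrl.observe();print(s["t"],s["tcp_pos"])
a=np.hstack([cv2.resize(p["img"][310:430,240:360],(400,400),interpolation=3),cv2.resize(q["img"][130:250,325:445],(400,400),interpolation=3)])
cv2.imwrite("pics/d.png",a)
E
```

```text
5.0333 [0.59089036 0.21850012 0.06223726]
```

View pics/d.png

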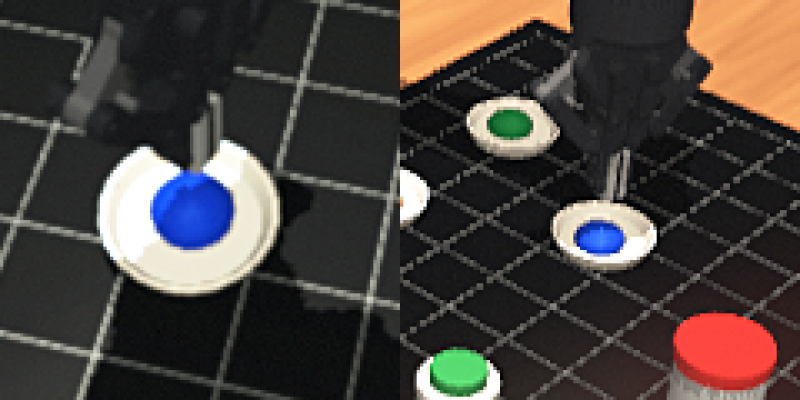

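Both views show the fingertips straight above the blue stone with a small gap: tips at (205,165) over the stone at (193,210), and (612,200) over (600,237). I'll keep holding here.

Call:
carry_out(
  motion=[1,0,0,0,0,1,0,0,0,0,1,0,0,0,0,1,0,0,0,0,1,0,0,0,0,1,0,0,0,0,1,0,0,0,0,1,0,0,0,0],
)

```text
t: 5.7
tcp_pos: [0.5909, 0.2185, 0.0622]
tool_rot: [0.177, 0.984, 0.0, -0.0]
contact_force: [-0.3, -0.9, 0.5]
grip_width: -0.0002
grasp_force: 0.0
```

Call:
carry_out(
  motion=[1,0,0,0,0,1,0,0,0,0,1,0,0,0,0,1,0,0,0,0,1,0,0,0,0,1,0,0,0,0,1,0,0,0,0,1,0,0,0,0],
)

```text
t: 6.37
tcp_pos: [0.5909, 0.2185, 0.0622]
tool_rot: [0.177, 0.984, 0.0, -0.0]
contact_force: [-0.3, -0.5, 0.7]
grip_width: 0.0004
grasp_force: 0.0
```

Call:
carry_out(
  motion=[1,0,0,0,0,1,0,0,0,0,1,0,0,0,0,1,0,0,0,0,1,0,0,0,0,1,0,0,0,0,1,0,0,0,0,1,0,0,0,0],
)

```text
t: 7.03
tcp_pos: [0.5909, 0.2186, 0.0623]
tool_rot: [0.177, 0.984, 0.0, -0.0]
contact_force: [0.6, 0.7, -0.2]
grip_width: 0.0003
grasp_force: 0.0
```

Call:
carry_out(
  motion=[1,0,0,2,0,1,0,0,5,0,1,0,0,8,0,1,0,0,11,0,1,0,0,14,0,1,-1,-3,14,0,1,-2,-6,14,0,1,-3,-9,14,0],
)

```text
t: 7.7
tcp_pos: [0.5608, 0.1282, 0.2031]
tool_rot: [0.177, 0.984, 0.0, 0.001]
contact_force: [0.8, -1.3, -0.9]
grip_width: -0.0002
grasp_force: 0.0
```

Call:
carry_out(
  motion=[1,-0.6,-3,0,0,1,-1.2,-6,0,0,1,-1.8,-9,0,0,1,-2.4,-12,0,0,1,-3,-15,0,0,1,-3.6,-18,0,0,1,-4.2,-21,0,0,1,-4.8,-24,0,0],
)

```text
t: 8.37
tcp_pos: [0.5124, -0.1129, 0.2025]
tool_rot: [0.177, 0.984, -0.0, 0.0]
contact_force: [0.1, -0.6, 0.6]
grip_width: -0.0003
grasp_force: 0.0
```

Call:
carry_out(
  motion=[1,-0.6,-3,0,0,1,-1.2,-6,0,0,1,-1.8,-9,0,0,1,-2.4,-12,0,0,1,-3,-14.6,0,0,1,-3.7,-16.6,0,0,1,-3.7,-16.6,0,0,1,-3.7,-16.6,0,0],
)

```text
t: 9.03
tcp_pos: [0.4751, -0.2789, 0.2022]
tool_rot: [0.179, 0.984, -0.0, -0.0]
contact_force: [0.6, -0.1, -0.3]
grip_width: 0.0005
grasp_force: 0.0
```

Call:
carry_out(
  motion=[1,0,0.1,-2,0,1,0,0.1,-4.5,0,1,0,0.1,-7,0,1,0,0.1,-9.5,0,1,0,0.1,-11.5,0,1,0,0.1,-12.6,0,1,0,0.1,-13,0,1,0,0.1,-13,0],
)

```text
t: 9.7
tcp_pos: [0.476, -0.2753, 0.0716]
tool_rot: [0.177, 0.984, 0.001, -0.001]
contact_force: [0.4, 0.5, 0.2]
grip_width: 0.0001
grasp_force: 0.0
```

Call:
carry_out(
  motion=[1,0,0,0,0,1,0,0,0,0,1,0,0,0,0,1,0,0,0,0,1,0,0,0,0,1,0,0,0,0,1,0,0,0,0,1,0,0,0,0],
)

```text
t: 10.37
tcp_pos: [0.4759, -0.2765, 0.0723]
tool_rot: [0.177, 0.984, -0.0, 0.0]
contact_force: [0.2, 0.3, -0.4]
grip_width: -0.0
grasp_force: 0.0
```

```bash
python3 - <<'E'
from h import *
p=ctrl.snapshot("side");q=ctrl.snapshot("scene");s=ctrl.observe();print(s["t"],s["tcp_pos"])
a=np.hstack([cv2.resize(p["img"][110:230,350:470],(400,400),interpolation=3),cv2.resize(q["img"][200:320,110:230],(400,400),interpolation=3)])
cv2.imwrite("pics/e.png",a)
E
```

```text
10.4667 [ 0.47587128 -0.27646387  0.07222476]
```

View pics/e.png

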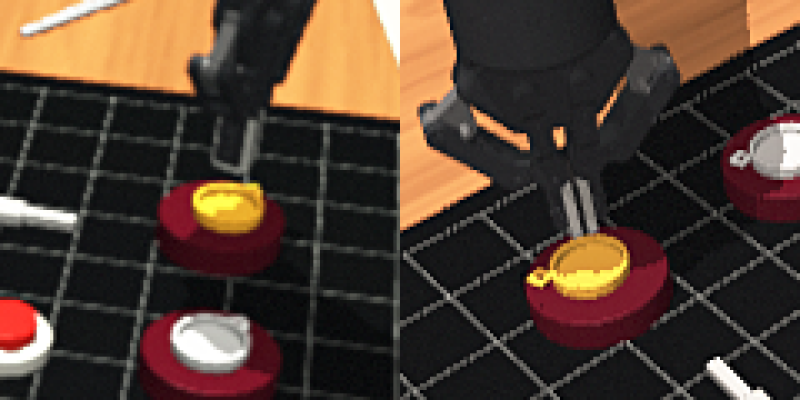

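The fingertips are over the gold cup in both views: (240,165) over (230,205), and (582,235) over (590,265). The clearance is about 25 mm, so I'll hold.

Call:
carry_out(
  motion=[1,0,0,0,0,1,0,0,0,0,1,0,0,0,0,1,0,0,0,0,1,0,0,0,0,1,0,0,0,0,1,0,0,0,0,1,0,0,0,0],
)

```text
t: 11.13
tcp_pos: [0.4759, -0.2765, 0.0722]
tool_rot: [0.177, 0.984, 0.0, -0.0]
contact_force: [-0.0, -0.3, -0.3]
grip_width: -0.0002
grasp_force: 0.0
```

Call:
carry_out(
  motion=[1,0,0,0,0,1,0,0,0,0,1,0,0,0,0,1,0,0,0,0,1,0,0,0,0,1,0,0,0,0,1,0,0,0,0,1,0,0,0,0],
)

```text
t: 11.8
tcp_pos: [0.4759, -0.2765, 0.0722]
tool_rot: [0.177, 0.984, 0.0, -0.0]
contact_force: [0.2, 0.5, -0.6]
grip_width: 0.0002
grasp_force: 0.0
```

Call:
carry_out(
  motion=[1,0,0,0,0,1,0,0,0,0,1,0,0,0,0,1,0,0,0,0,1,0,0,0,0,1,0,0,0,0,1,0,0,0,0,1,0,0,0,0],
)

```text
t: 12.47
tcp_pos: [0.4759, -0.2765, 0.0722]
tool_rot: [0.177, 0.984, -0.0, -0.0]
contact_force: [0.1, 1.0, -0.1]
grip_width: 0.0001
grasp_force: 0.0
```

Call:
carry_out(
  motion=[1,0,0,2,0,1,0,0,5,0,1,0,0,8,0,1,0,0,11,0,1,0,0,13,0,1,1.4,3,13,0,1,2.8,6,13,0,1,4.2,9,13,0],
)

```text
t: 13.13
tcp_pos: [0.5184, -0.1863, 0.2032]
tool_rot: [0.179, 0.984, -0.0, 0.001]
contact_force: [1.2, 0.1, -0.5]
grip_width: -0.0
grasp_force: 0.0
```

Remaining distance to the green button at (0.624, 0.0335): +10.6, +22.0 cm.

Call:
carry_out(
  motion=[1,1.5,3,0,0,1,3,6,0,0,1,4.5,9,0,0,1,6,12,0,0,1,7.5,15,0,0,1,9,18.5,0,0,1,10.6,22,0,0,1,10.6,22,0,0],
)

```text
t: 13.8
tcp_pos: [0.6258, 0.0448, 0.2026]
tool_rot: [0.172, 0.985, 0.004, 0.001]
contact_force: [0.1, 1.8, -0.0]
grip_width: 0.0002
grasp_force: 0.0
```

Call:
carry_out(
  motion=[1,0,0,-2,0,1,0,0,-5,0,1,0,0,-8,0,1,0,0,-10.5,0,1,0,0,-12.5,0,1,0,0,-14,0,1,0,0,-14,0,1,0,0,-14,0],
)

```text
t: 14.47
tcp_pos: [0.623, 0.0333, 0.0614]
tool_rot: [0.177, 0.984, -0.0, -0.001]
contact_force: [-0.5, 0.2, 0.1]
grip_width: -0.0001
grasp_force: 0.0
```

Call:
carry_out(
  motion=[1,0.1,0,-1,0,1,0.1,0,-1.6,0,1,0.1,0,-2,0,1,0.1,0,-2.3,0,1,0.1,0,-2.5,0,1,0.1,0,-2.7,0,1,0.1,0,-2.8,0,1,0.1,0,-2.8,0],
)

```text
t: 15.13
tcp_pos: [0.6251, 0.0334, 0.0349]
tool_rot: [0.177, 0.984, -0.0, 0.0]
contact_force: [-1.4, -0.5, 5.1]
grip_width: 0.0003
grasp_force: 2.4
```

Call:
carry_out(
  motion=[1,0,0,-0.1,0,1,0,0,-0.2,0,1,0,0,-0.2,0,1,0,0,-0.2,0,1,0,0,-0.2,0,1,0,0,-0.2,0,1,0,0,-0.2,0,1,0,0,-0.2,0],
)

```text
t: 15.8
tcp_pos: [0.6252, 0.0335, 0.0346]
tool_rot: [0.177, 0.984, -0.0, 0.0]
contact_force: [-6.4, -0.6, 16.5]
grip_width: 0.0001
grasp_force: 8.9
```

The force rose to 16.5 N with almost no further travel, so the button is all the way down. Now I'll let it spring back.

Call:
carry_out(
  motion=[1,0,0,0.3,0,1,0,0,0.8,0,1,0,0,1.5,0,1,0,0,3,0,1,0,0,6,0,1,0,0,9,0,1,0,0,12,0,1,0,0,14,0],
)

```text
t: 16.47
tcp_pos: [0.6261, 0.0338, 0.1755]
tool_rot: [0.177, 0.984, 0.001, 0.002]
contact_force: [0.9, 0.6, 0.3]
grip_width: 0.0002
grasp_force: 0.0
```

Call:
carry_out(
  motion=[1,0,0,2,0,1,0,0,2,0,1,0,0,2,0,1,0,0,2,0,1,0,0,2,0,1,0,0,2,0,1,0,0,2,0,1,0,0,2,0],
)

```text
t: 17.13
tcp_pos: [0.6245, 0.0335, 0.1914]
tool_rot: [0.177, 0.984, -0.0, -0.001]
contact_force: [0.7, -0.5, -0.2]
grip_width: 0.0002
grasp_force: 0.0
```

```bash
python3 - <<'E'
from h import *
p=ctrl.snapshot("side");s=ctrl.observe();print(s["t"],s["tcp_pos"],s["contact_force"])
m=np.zeros((480,640),bool);m[255:295,285:335]=1
X=pts(p,m);X=X[np.hypot(X[:,0]-.624,X[:,1]-.034)<.014];print(np.median(X,0),len(X))
cv2.imwrite("pics/f.png",cv2.resize(p["img"][145:480,170:470],(537,600),interpolation=3))
E
```

```text
17.1833 [0.62461002 0.03355288 0.19153484] [ 0.49993929 -0.73274458  0.15703775]
[0.6237171  0.03425415 0.02255633] 168
```

View pics/f.png

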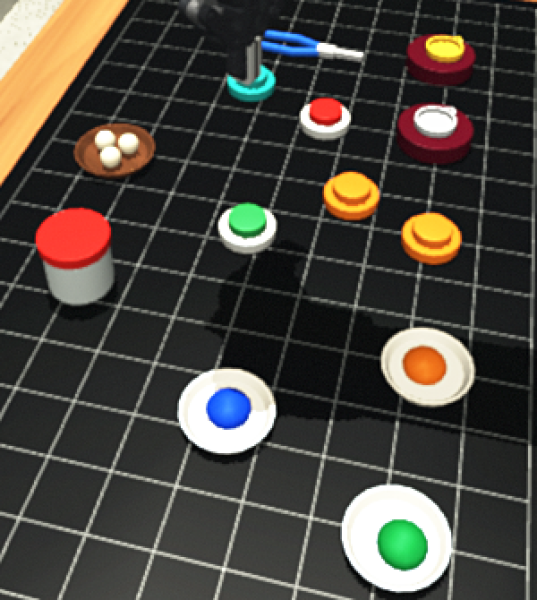

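The picture shows the green button at (247,222) back up, with its cap at 22.6 mm. Everything else is where it started and the arm is clear, so I'll hand in.

```bash
python3 -c "
from station import ctrl
print(ctrl.finish_job())"
```

```text
the job is handed in; nothing more can be done
None
```

I pointed at the blue stone and then the gold setting, each for over two seconds with about 25 mm clearance, pressed the green button fully down and let it spring back, touched nothing else, and handed the job in at about 17 s.

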